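Release the locker latch through its small hole and slide the lid open

ROBOT

A 7-joint arm with a two-finger parallel gripper is mounted at the origin on the work surface. World frame = base frame: x ahead of the robot, y to its left, z up, the work surface at z = 0. Lengths are in m, angles in rad, forces in N, time in s.
With the tool pointing down it reaches from about 0.4 to 0.85 m from the base axis. Payload 10.4 kg.
Tool frame: the origin (TCP) lies midway between the tips of the shut fingers; the grasp point (between the pads) lies manip.grip_depth behind it (manip.grip_depth is the distance from the TCP to the grasp point, in m); z points along the fingers, x is the direction in which the jaws open and shut, and the axes are right-handed (so a half turn about z gives the same grasp; the last joint's range is limited). The gripper opens to 85 mm and grips with 20 to 120 N. Pads are 22 mm wide; open, the fingers measure 114 mm over their backs; the gripper's body (76 mm by 85 mm) begins 54 mm behind the grasp point. The pads swing forward as they close: fully open they stand 13 mm farther back than shut.
Start: joints at [-1.199, 0.332, -0.065, 1.46, 0.022, 1.35, -0.088], TCP at [0.24, 0.577, 0.231] pointing down, gripper open.
Joint ranges: [-2.6, 2.6], [-0.5, 2.12], [-1.47, 1.34], [0.16, 2.42], [-1.27, 4.41], [0.06, 2.06], [-2.6, 2.6]. Speed limits (rad/s): [2.22, 2.22, 2.79, 2.79, 3.14, 3.14, 3.14].

INTERFACE

Orientations are given as a unit quaternion [x, y, z, w].
In Python, from workcell import manip gives the robot as it stands. The module is installed in compiled form; this text tells all that it offers.
- The arm moves only by the tool send_rows, never from a script. Its argument "steps" is a list of rows, each a list of 2 entries, a list of its own where there are three numbers: the shift along the tool's x, y, z in m, then the turn about the tool's z in rad. In form: [[[x, y, z], spin], ...]. A call has exactly 8 rows; each row is the pose to reach, as a shift and turn from the pose commanded when the call began, along the tool's axes at that moment; what a row does not reach only later rows make up. A row lasts 1/8 s, in which the tool goes at most 62.5 mm and 10.7 degrees, less where a joint would pass 70% of its speed; a pose out of reach is approached as far as the arm can. A call with a gripper value outside its range is refused whole. "hand" is the opening, from 0 (shut) to 1 (fully open), set as the call begins (left out, the last holds). The fingers move at their own pace and stop on an object; "force" is the grip in N (left out, the last holds). Time passes only in rows, so rows that repeat a pose let the fingers close, or fill a call up. It gives the time, the measured TCP pose, the force and the opening at its end, in the units of the state.
- manip.get_obs(): the state, without advancing time (a new reading comes with each control period).
- manip.camera(name): name is "scene" or "top"; returns (picture, depth): 400x640x3 uint8, red, green, blue; 400x640 float32, m along the optical axis (not along the pixel's ray), 0 where there is no reading.
- manip.camera_info(name): a dict with "intrinsics" (3x3 intrinsics, pixels), "pose" (4x4, takes a point from camera to world coordinates). Camera axes: x right, y up, looking along -z (the intrinsics and any distortion apply to the point x, -y, -z); pixel columns grow to the right and rows downward; lengths in m; the calibration is good to about 2 mm. A picture is of the moment at which its call begins. camera_info takes no time and is no camera call.
- manip.hand_in(): hands the job in, once; it reports no verdict.
The state is a dict: "clock": time; "joint_pos": joint angles; "joint_velocities": joint speeds; "tau": joint torques, N m; "position": TCP position; "ee_rot": TCP orientation; "ft_force": force on the tool from outside, world axes, zero at the start; "torque": the same for the moment, N m; "grip_width": opening from 0.0 (shut) to 1.0 (fully open).
Only numpy, scipy, OpenCV 4.12 (cv2) and the standard library are available. Lean on these libraries where they do the work, as an engineer would, in place of code of your own. Each camera call takes 0.05 s, during which the arm holds its last target.

TASK

Take the wooden dowel from the blue tool stand and push it down through the small hole in the lid of the stainless locker until the hidden spring latch lets go, feeling for it gently because the thin latch bends if it is forced. Keep the dowel in the hole and slide the lid with it all the way open, then stand the dowel back upright in the empty socket of the stand. Work the lid only with the dowel, and leave the two punches and everything else on the bench where they are.

Things in the scene. Friction and masses are not known exactly. Their poses are not given: they have to be found in the camera images.
- locker: Stainless locker box fixed to the bench, 160 (its x) x 270 (its y) x 103 mm high; origin at the centre of its underside, z up. Its 148 x 140 x 6 mm lid (top face 98 mm above the bench) slides along the locker's +y to open. Below the lid a 24 mm wide gap along the path of the hole lets a dowel travel with it. More than 20 N between dowel and locker, lid or latch bends the latch.
- lid (a joint): How far the lid has slid open along the locker's +y, in m: 0 closed and latched (with 1.5 mm of play), 0.100 at the end stop. About 2 N of friction; it stays where it is left. It slides only while the latch is kept pushed down; after 25 mm of sliding the latch may be let go.
- hole (a point): Centre of the lid's hole at its top face; moves with the lid. Hole 16 mm wide, 2 mm chamfer, ring of red dots. The latch's flat brass screw end lies 8 to 22 mm below, set differently each time, unmeasured. Pushed down, its spring resists with 3 N at first plus 0.8 N per mm; it clears the keeper after 8 mm (9.4 N) and meets a hard stop after 12 mm (12.6 N).
- dowel: Light beech dowel, round, 12 mm in diameter, 140 mm long, with slightly chamfered ends; origin at the centre of its lower end, z along it. It weighs 14 to 28 g. It starts upright in one of the stand's three sockets, with its lower 35 mm inside.
- stand: Blue painted tool stand block fixed to the bench, 60 (its x) x 210 (its y) x 45 mm high; origin at the centre of its underside, z up. Three sockets 14 mm wide and 35 mm deep, with 2 mm chamfers, in its top at y = -70, 0 and +70 mm. One holds the dowel, the two others hold punches.
- socket0 (a point): Centre of the floor of the socket at the stand's y = -70 mm, 10 mm above the bench and 35 mm below the stand's top.
- socket1 (a point): The same for the middle socket.
- socket2 (a point): The same for the socket at the stand's y = +70 mm.
- punch_red: Steel pin punch with a red grip 20 mm wide, standing in a socket; origin at the centre of its lower end; its top is 83 mm above the bench. Leave it.
- punch_black: The same punch with a black grip. Leave it.
- tape: Orange tape measure, about 75 x 45 x 65 mm, on the bench nearer the robot; origin at the centre of its underside. Leave it.
- rivets: Glass jar with steel lid, 60 mm wide and 80 mm high; origin at the centre of its underside. Leave it.
- spray: Small yellow spray can, 60 mm wide and 130 mm high; origin at the centre of its underside. Leave it.
There are look-alikes about, which are no part of the job. Several things look just like the stand: the one meant starts nearest to the robot's base.

How it is judged:
On the way, in this order (a step that is already met when the one before it is completed fails the run):
1. the dowel has been taken from the stand and its lower end is in the lid's hole, at least 5 mm deep (z of dowel in the frame of hole below -0.005 m and horizontal distance between dowel and hole below 0.008 m), for 0.1 s.
2. the lid has been slid open by 90 mm or more with the dowel still in its hole (value of joint lid above 0.09 m and z of dowel in the frame of hole below -0.002 m and horizontal distance between dowel and hole below 0.012 m), for 0.1 s.
At the end, for the whole second after the job is handed in: The lid stands open by at least 88 of its 100 mm, and the dowel stands released and still in its socket of the stand, its lower end within 6 mm of the socket floor's centre and within 7 degrees of upright (value of joint lid above 0.088 m and (distance between dowel and socket0 below 0.006 m or distance between dowel and socket1 below 0.006 m or distance between dowel and socket2 below 0.006 m) and angle between dowel's own z axis and vertical below 0.12 rad and linear speed of dowel below 0.02 m/s); the robot touches nothing.
It fails at once if the dowel presses on the locker, its lid or its latch with more than 20 N (contact force between dowel and locker above 20 N).
It fails at once if the robot itself pushes on the locker or its lid (over 3 N) (contact force between any of the arm, the fingers and locker above 3 N).
It fails at once if a punch is shifted by more than 15 mm (distance of any of punch_red, punch_black from where it was at the start of the episode above 0.015 m).
It fails at once if another thing on the bench is shifted by more than 20 mm (distance of any of tape, rivets, spray from where it was at the start of the episode above 0.02 m).
It also fails if it takes over 72 s, if anything falls off the work surface, if the arm or the gripper's body presses on something with over 40 N, if the wrist force passes 120 N, or if a joint passes its speed limit or range.

## Working session

There is one attempt and no reset: what is moved stays moved. The work goes in short steps, Python scripts to look and compute and a tool call to move; the robot and the scene stay as the last step left them, time stands still between calls to the robot, and variables do not carry over. Pictures are saved under pics/ and viewed, and the job is handed in when it is done.

Besides the shell and the picture viewer there is one more tool, called after "Call:" as name(argument=value, ...) on one line, values as JSON. send_rows: Moves the arm, as the interface text tells. Its arguments: {"type":"object","properties":{"steps":{"type":"array"},"hand":{"type":"number"},"force":{"type":"number"}},"required":["steps"]}

```bash
mkdir -p pics; python3 - <<'E'
from workcell import manip
import cv2,numpy as np
print(manip.grip_depth, manip.get_obs())
for n in ("scene","top"):
    p,d=manip.camera(n); i=manip.camera_info(n)
    print(n,i["intrinsics"],i["pose"],{k:v for k,v in i.items() if k not in("intrinsics","pose")})
    cv2.imwrite(f"pics/{n}0.png",p[:,:,::-1]); np.savez(f"{n}0.npz",p=p,d=d,K=i["intrinsics"],T=i["pose"])
E
```

```text
0.0187 {'clock': 0.0, 'joint_pos': array([-1.19858114,  0.33287529, -0.06468576,  1.46093834,  0.02158362,
        1.34988796, -0.08852193]), 'joint_velocities': array([ 6.92121221e-04, -1.45729927e-03,  6.94312206e-05, -1.65699377e-03,
       -4.91575323e-04,  9.15426366e-04,  2.00028711e-04]), 'tau': array([ 6.67428139e-04, -6.25437999e+01,  4.93338949e-02, -3.91608274e+01,
        1.61565235e-02,  9.82838217e-03, -6.04307345e-06]), 'position': array([0.24026336, 0.57657188, 0.23051517]), 'ee_rot': array([ 8.32061774e-01,  5.54682526e-01, -5.73035227e-04,  4.14340387e-04]), 'ft_force': array([ 0.68567421, -0.38476162,  0.43921858]), 'torque': array([-0.01016855,  0.00262862, -0.00203116]), 'grip_width': 0.9985013068440611}
scene [[382.81858077   0.         322.72317124]
 [  0.         382.81858077 200.4540297 ]
 [  0.           0.           1.        ]] [[-0.64725954 -0.51406057  0.56284706  1.23520754]
 [ 0.76204861 -0.41859087  0.49402794  0.81653795]
 [-0.01835764  0.74868112  0.66267607  0.85459886]
 [ 0.          0.          0.          1.        ]] {}
top [[413.13263758   0.         324.16788549]
 [  0.         413.13263758 209.21682453]
 [  0.           0.           1.        ]] [[-0.01113876  0.99542615 -0.09488258  0.49222668]
 [-0.99991225 -0.01040775  0.00819576  0.22475759]
 [ 0.00717076  0.09496555  0.99545473  1.36130547]
 [ 0.          0.          0.          1.        ]] {}
```

View pics/scene0.png

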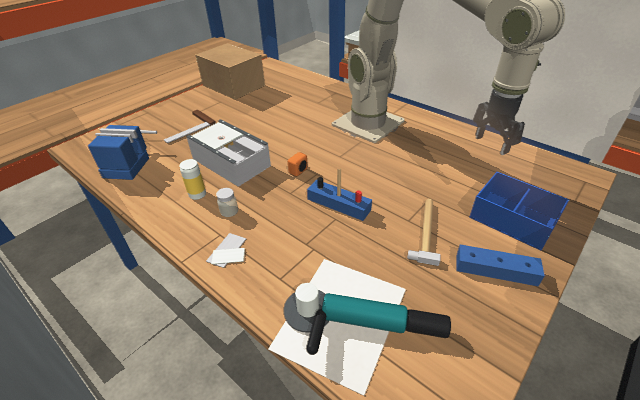

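View pics/top0.png

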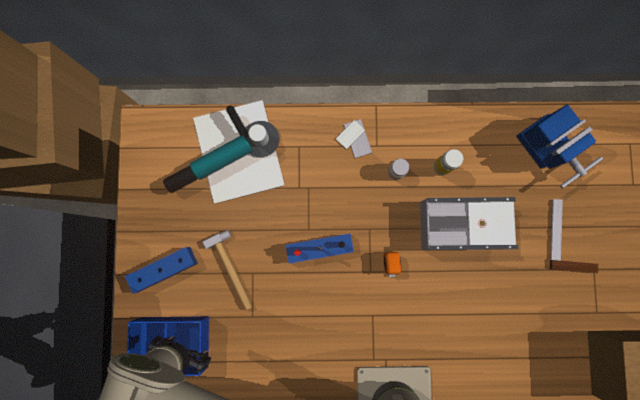

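The scene picture shows a stand with dowel and punches at about (340,198) and an empty look-alike at (500,265). In the top view they are at (319,249) and (160,270). The base is at (395,400), so the (319,249) stand is nearest and also holds the dowel. I'll confirm it in a crop and measure.

```bash
cat > h.py <<'E'
import numpy as np,cv2
def load(n,k=0):
    z=np.load(f"{n}{k}.npz"); return z["p"],z["d"],z["K"],z["T"]
def ray(K,T,u,v):
    d=np.array([(u-K[0,2])/K[0,0],-(v-K[1,2])/K[1,1],-1.]); return T[:3,3],T[:3,:3]@d
def onz(K,T,u,v,z):
    o,d=ray(K,T,u,v); return o+d*(z-o[2])/d[2]
def proj(K,T,P):
    c=T[:3,:3].T@(np.asarray(P)-T[:3,3]); return np.array([K[0,0]*c[0]/-c[2]+K[0,2],K[1,1]*-c[1]/-c[2]+K[1,2]])
def cloud(d,K,T):
    v,u=np.mgrid[:d.shape[0],:d.shape[1]]
    c=np.stack([(u-K[0,2])/K[0,0]*d,-(v-K[1,2])/K[1,1]*d,-d],-1); return c@T[:3,:3].T+T[:3,3]
E
python3 - <<'E'
from h import *
p,d,K,T=load("top"); 
a=cv2.resize(p[215:285,270:370],None,fx=7,fy=7,interpolation=cv2.INTER_CUBIC)
cv2.imwrite("pics/c1.png",a[:,:,::-1])
b=cv2.resize(p[190:260,415:525],None,fx=7,fy=7,interpolation=cv2.INTER_CUBIC)
cv2.imwrite("pics/c2.png",b[:,:,::-1])
p2,d2,K2,T2=load("scene")
a=cv2.resize(p2[160:225,295:385],None,fx=8,fy=8,interpolation=cv2.INTER_CUBIC)
cv2.imwrite("pics/c3.png",a[:,:,::-1])
b=cv2.resize(p2[115:190,180:280],None,fx=8,fy=8,interpolation=cv2.INTER_CUBIC)
cv2.imwrite("pics/c4.png",b[:,:,::-1])
for n,(p,d,K,T) in dict(top=(p,d,K,T),scene=(p2,d2,K2,T2)).items():
    P=cloud(d,K,T); hsv=cv2.cvtColor(p,cv2.COLOR_RGB2HSV)
    m=(hsv[...,0]>100)&(hsv[...,0]<125)&(hsv[...,1]>120)&(abs(P[...,2]-.045)<.006)&(d>0)
    k,l,s,c=cv2.connectedComponentsWithStats(m.astype(np.uint8))
    for i in range(1,k):
        if s[i,4]>100:
            q=P[l==i]; r=cv2.minAreaRect(q[:,:2].astype(np.float32)*1000); print(n,s[i],np.round(q.mean(0),4),r)
    # locker: lid
    m=(abs(P[...,2]-.098)<.004)&(d>0)&(hsv[...,1]<40)
    k,l,s,c=cv2.connectedComponentsWithStats(m.astype(np.uint8))
    for i in range(1,k):
        if s[i,4]>100:
            q=P[l==i]; r=cv2.minAreaRect(q[:,:2].astype(np.float32)*1000); print(n,'lid',s[i],np.round(q.mean(0),4),r)
    # dowel: z 0.1-0.16
    if n=='top': m=(P[...,2]>.095)&(P[...,2]<.18)&(P[...,1]>.2)&(P[...,1]<.36)&(P[...,0]>.3)&(P[...,0]<.5)
    print(n,'dowel px',np.argwhere(m)[:20].tolist() if n=='top' else '',[np.round(x,3) for x in P[m][:20]] if n=='top' else '')
E
```

```text
top [529 137  39  30 201] [ 0.8055 -0.5175  0.0425] ((824.462646484375, -514.203369140625), (91.34355163574219, 116.83927917480469), 50.48673629760742)
top [ 286  234   67   29 1030] [0.4946 0.2303 0.0453] ((494.27789306640625, 231.20993041992188), (56.76205062866211, 206.5179901123047), 9.410441398620605)
top [ 126  248   68   45 1213] [0.4303 0.735  0.0449] ((430.9199523925781, 734.5191650390625), (60.841773986816406, 212.49636840820312), 25.08751678466797)
top lid [ 467  198   49   51 1744] [ 0.5638 -0.2996  0.0984] ((564.8733520507812, -297.69366455078125), (153.68954467773438, 144.8490753173828), 0.008931385353207588)
top dowel px [[247, 318], [248, 321], [249, 318], [249, 321], [250, 319], [250, 320]] [array([0.497, 0.234, 0.148]), array([0.494, 0.225, 0.15 ]), array([0.491, 0.234, 0.148]), array([0.491, 0.225, 0.15 ]), array([0.488, 0.231, 0.152]), array([0.488, 0.228, 0.149])]
scene [ 99 147  47  25 151] [ 0.8452 -0.4801  0.0442] ((835.1905517578125, -477.58673095703125), (84.00952911376953, 175.73008728027344), 86.38910675048828)
scene [308 180  64  32 700] [0.4965 0.2397 0.0449] ((492.0633850097656, 233.14178466796875), (63.84733963012695, 210.08767700195312), 9.510941505432129)
scene [473 207  75  35 245] [0.2781 0.7074 0.0452] ((278.94464111328125, 701.9208984375), (9.588335990905762, 215.22097778320312), 0.25836384296417236)
scene [ 459  245   85   32 1443] [0.4317 0.7394 0.0452] ((430.1806945800781, 737.3350219726562), (63.804073333740234, 210.12185668945312), 26.125686645507812)
scene lid [539  55 101  25 191] [-0.9447  0.6109  0.0982] ((-944.7010498046875, 602.8491821289062), (33.87918472290039, 436.61334228515625), 1.227170705795288)
scene lid [187 120  56  32 750] [ 0.5637 -0.294   0.098 ] ((562.3278198242188, -287.02886962890625), (163.20883178710938, 163.54969787597656), 0.8947280049324036)
scene dowel px
```

View pics/c1.png

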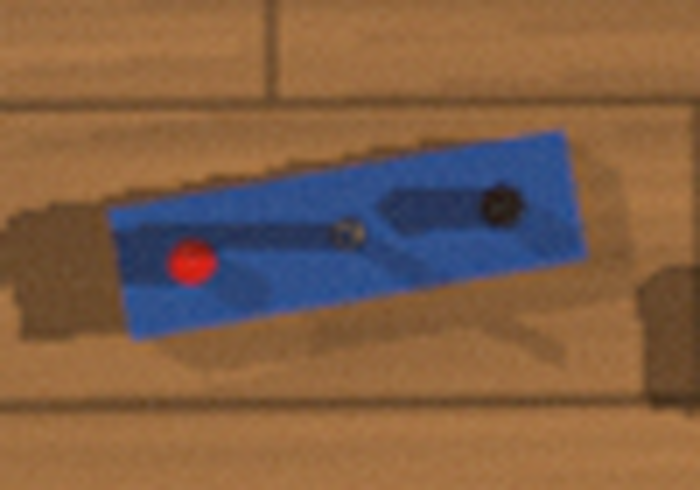

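View pics/c2.png

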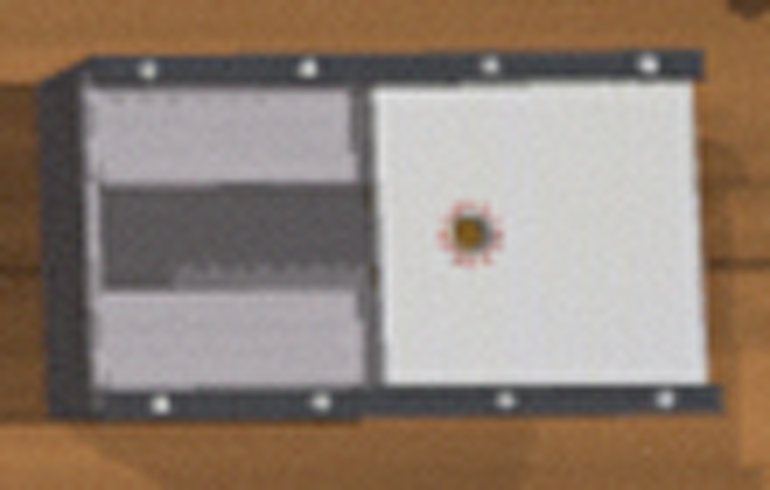

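View pics/c3.png

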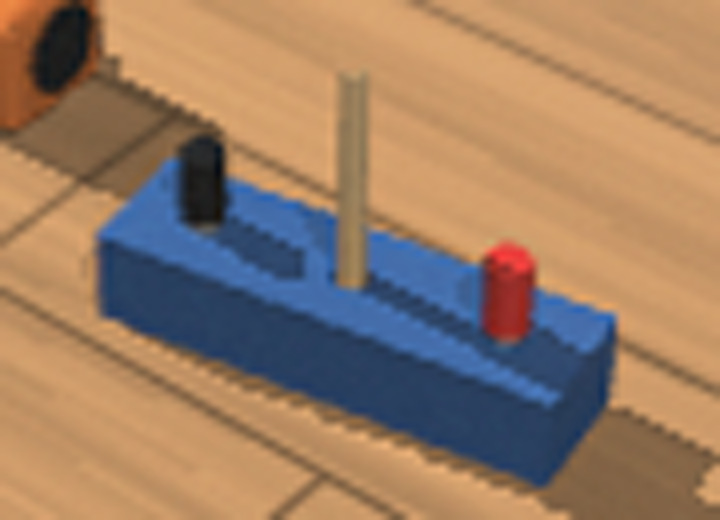

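View pics/c4.png

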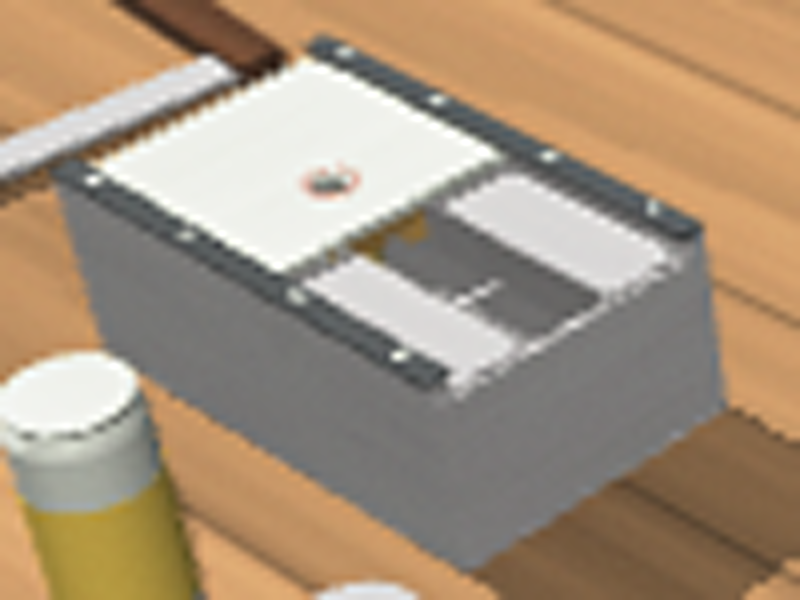

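The crops confirm the stand at top (319,249): red punch, dowel in the middle socket, black punch. The lid's hole with its red dots is at about top (482,223) and scene (221,137), and the open bay is on the +y side. Next I'll measure accurately.

```bash
python3 - <<'E'
from h import *
for n,box in (("top",(470,212,495,236)),("scene",(212,130,232,146))):
    p,d,K,T=load(n); x0,y0,x1,y1=box
    r=p[y0:y1,x0:x1].astype(int); w=np.clip(r[...,0]-(r[...,1]+r[...,2])/2-12,0,None)
    w[(r.sum(-1)<330)]=0
    v,u=np.mgrid[y0:y1,x0:x1]; pts=np.argwhere(w>0)[:,::-1]+[x0,y0]
    (cx,cy),ax,an=cv2.fitEllipse(pts.astype(np.float32))
    cw=(u*w).sum()/w.sum(),(v*w).sum()/w.sum()
    print(n,'ring',(cx,cy),ax,cw,onz(K,T,cx,cy,.098),onz(K,T,*cw,.098))
    for c in ((319.3,247.9),) if n=="top" else ((295+353/8-.5,160+75/8-.5),):
        print('dowel top',c,onz(K,T,*c,.150))
    if n=="scene": print('dowel base',onz(K,T,295+349/8-.5,160+283/8-.5,.045))
# locker rim edges in top: crop coords
p,d,K,T=load("top")
f=lambda x,y,z:onz(K,T,415+x/7-.43,190+y/7-.43,z)
A=[f(148,69,.103),f(308,69,.103),f(489,66,.103),f(648,66,.103)]
B=[f(161,404,.103),f(322,402,.103),f(506,400,.103),f(665,400,.103)]
for L in(A,B): v=L[0]-L[3]; print(np.degrees(np.arctan2(v[1],v[0])),np.round(L[0],4),np.round(L[3],4))
E
```

```text
top ring (481.82208251953125, 222.87786865234375) (7.996500015258789, 8.61678409576416) (np.float64(481.2556545579164), np.float64(223.43111720356407)) [ 0.56544314 -0.26925087  0.098     ] [ 0.56376164 -0.26742636  0.098     ]
dowel top (319.3, 247.9) [0.49440743 0.23025749 0.15      ]
scene ring (223.511962890625, 140.02561950683594) (8.380260467529297, 12.847987174987793) (np.float64(221.25508982035927), np.float64(137.91736526946107)) [ 0.56760785 -0.24545068  0.098     ] [ 0.56372419 -0.26344652  0.098     ]
dowel top (338.625, 168.875) [0.49493902 0.23463747 0.15      ]
dowel base [0.49524489 0.23404075 0.045     ]
89.75618254442038 [ 0.6388 -0.1287  0.103 ] [ 0.6379 -0.3489  0.103 ]
89.81490308971033 [ 0.4924 -0.1289  0.103 ] [ 0.4916 -0.3485  0.103 ]
```

Call:
send_rows(steps=[[[-0.025,0.04,0],-0.07],[[-0.055,0.09,0],-0.14],[[-0.085,0.14,0],-0.21],[[-0.115,0.19,0],-0.28],[[-0.145,0.24,0],-0.35],[[-0.175,0.29,0],-0.42],[[-0.2,0.33,0],-0.49],[[-0.221,0.367,0],-0.56]], hand=0.6, force=80)

```text
clock: 1.1
position: [0.4949, 0.2299, 0.2311]
ee_rot: [0.646, 0.763, -0.0, -0.0]
ft_force: [0.4, 0.7, -0.2]
grip_width: 0.601
```

```bash
cat > snap.py <<'E'
import sys
from workcell import manip
from h import *
k=sys.argv[1]
o=manip.get_obs(); print(round(o["clock"],2),np.round(o["position"],4),np.round(o["ee_rot"],4),np.round(o["ft_force"],2),round(o["grip_width"],3))
for a in sys.argv[2:]:
    n,x0,y0,x1,y1,f=a.split(","); x0,y0,x1,y1,f=map(int,(x0,y0,x1,y1,f))
    p,d=manip.camera(n); i=manip.camera_info(n)
    np.savez(f"{n}{k}.npz",p=p,d=d,K=i["intrinsics"],T=i["pose"])
    cv2.imwrite(f"pics/{n}{k}.png",cv2.resize(p[y0:y1,x0:x1,::-1],None,fx=f,fy=f,interpolation=cv2.INTER_CUBIC))
E
python3 snap.py 1 scene,280,80,400,220,4
```

```text
1.1 [0.4949 0.2299 0.2311] [ 6.458e-01  7.635e-01 -2.000e-04 -1.000e-04] [ 0.38  0.7  -0.23] 0.601
```

View pics/scene1.png

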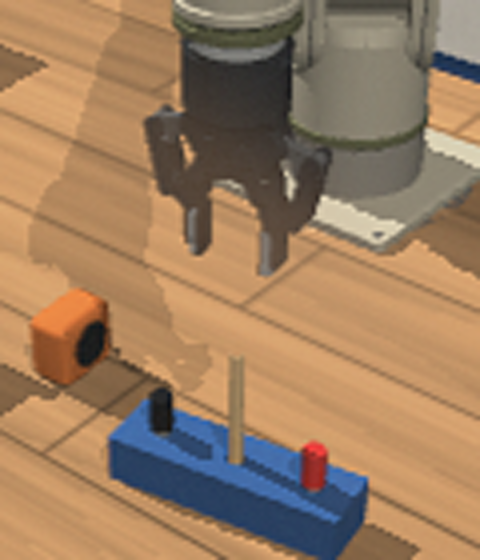

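```bash
python3 - <<'E'
from h import *
p,d,K,T=load("scene",1)
for z in (.231,.236,.241): print(proj(K,T,(.4949,.2299,z)))
for y in (.228,.230,.232,.234,.236): print(y,proj(K,T,(.4945,y,.150)),proj(K,T,(.4945,y,.045)))
for n in ("scene",):
    q=p[165:200,325:350].astype(int)
    for r in range(170,195,3): print(r,p[r,332:346,0].tolist(),p[r,332:346,2].tolist())
E
```

```text
[337.61974568 146.01019921]
[337.63248256 144.56501774]
[337.64529527 143.1112326 ]
0.228 [337.02134976 167.99071991] [336.81480215 193.99441038]
0.23 [337.53053875 168.23647241] [337.29532743 194.24707535]
0.232 [338.04058585 168.48263905] [337.77661715 194.50014226]
0.234 [338.55149322 168.72922089] [338.25867313 194.75361208]
0.236 [339.06326305 168.97621898] [338.74149721 195.00748578]
170 [176, 205, 211, 212, 215, 171, 147, 155, 150, 187, 197, 199, 203, 203] [91, 106, 108, 109, 109, 94, 87, 91, 89, 97, 102, 103, 105, 105]
173 [214, 216, 214, 207, 209, 169, 150, 156, 148, 201, 211, 208, 197, 192] [110, 111, 110, 106, 106, 93, 88, 93, 88, 104, 107, 109, 102, 101]
176 [215, 216, 215, 214, 217, 157, 144, 157, 146, 197, 207, 203, 204, 206] [110, 113, 111, 109, 111, 88, 87, 92, 88, 103, 107, 105, 105, 106]
179 [216, 214, 213, 212, 214, 156, 145, 157, 143, 203, 214, 213, 211, 213] [111, 109, 110, 109, 109, 88, 87, 94, 85, 105, 111, 109, 109, 111]
182 [139, 158, 191, 207, 217, 155, 142, 154, 153, 203, 211, 211, 212, 212] [72, 82, 98, 107, 111, 87, 85, 91, 88, 105, 107, 109, 109, 108]
185 [80, 157, 201, 206, 202, 150, 146, 157, 151, 198, 213, 215, 216, 214] [146, 118, 106, 102, 101, 84, 85, 94, 89, 103, 110, 112, 112, 111]
188 [67, 61, 58, 57, 52, 127, 151, 159, 122, 158, 190, 163, 141, 165] [171, 149, 142, 145, 150, 99, 85, 92, 98, 117, 103, 82, 72, 83]
191 [47, 65, 69, 60, 52, 124, 145, 159, 124, 77, 68, 69, 68, 67] [104, 162, 174, 152, 149, 96, 82, 90, 92, 165, 176, 174, 173, 174]
194 [43, 63, 66, 66, 41, 127, 148, 159, 118, 56, 62, 69, 70, 68] [104, 159, 169, 171, 114, 78, 83, 88, 74, 90, 162, 174, 175, 172]
```

Call:
send_rows(steps=[[[0.002,0,0.005],0],[[0.002,0,0.025],0],[[0.002,0,0.05],0],[[0.002,0,0.075],0],[[0.002,0,0.1],0],[[0.002,0,0.12],0],[[0.002,0,0.135],0],[[0.002,0,0.135],0]])

```text
clock: 2.15
position: [0.4927, 0.2342, 0.0952]
ee_rot: [0.646, 0.763, -0.001, -0.0]
ft_force: [-0.3, -0.1, 0.5]
grip_width: 0.603
```

```bash
python3 snap.py 2 scene,290,100,390,220,5
```

```text
2.15 [0.4927 0.2342 0.0952] [ 6.460e-01  7.633e-01 -1.000e-03 -5.000e-04] [-0.33 -0.13  0.48] 0.603
```

View pics/scene2.png

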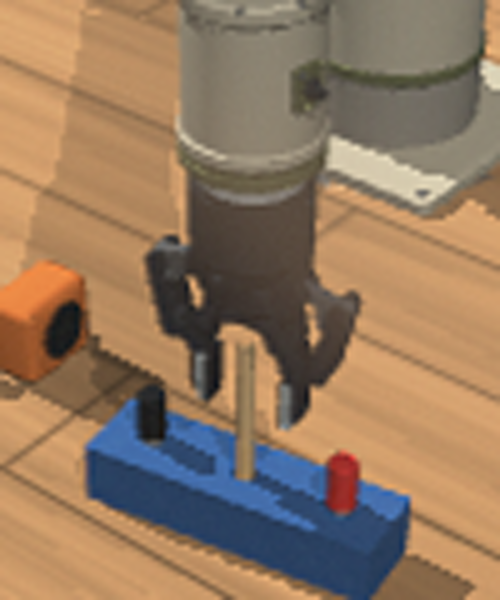

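Call:
send_rows(steps=[[[-0.001,0.002,0],0],[[-0.001,0.002,0],0],[[-0.001,0.002,0],0],[[-0.001,0.002,0],0],[[-0.001,0.002,0],0],[[-0.001,0.002,0],0],[[-0.001,0.002,0],0],[[-0.001,0.002,0],0]])

```text
clock: 3.2
position: [0.4959, 0.2331, 0.0963]
ee_rot: [0.646, 0.763, 0.0, -0.0]
ft_force: [0.3, 0.6, -0.5]
grip_width: 0.604
```

Call:
send_rows(steps=[[[0,0,0],0],[[0,0,0],0],[[0,0,0],0],[[0,0,0],0],[[0,0,0],0],[[0,0,0],0],[[0,0,0],0],[[0,0,0],0]], hand=0, force=80)

```text
clock: 4.2
position: [0.4961, 0.2332, 0.0964]
ee_rot: [0.646, 0.763, 0.0, 0.0]
ft_force: [-0.2, 0.8, 2.5]
grip_width: 0.12
```

Call:
send_rows(steps=[[[0,0,-0.005],0],[[0,0,-0.015],0],[[0,0,-0.03],0],[[0,0,-0.05],0],[[0,0,-0.08],0],[[0,0,-0.11],0],[[0,0,-0.13],0],[[0,0,-0.14],0]])

```text
clock: 5.2
position: [0.4964, 0.2332, 0.2383]
ee_rot: [0.646, 0.763, 0.001, 0.0]
ft_force: [0.3, -0.1, -0.7]
grip_width: 0.12
```

```bash
python3 snap.py 3 scene,290,60,390,200,5
```

```text
5.2 [0.4964 0.2332 0.2383] [6.464e-01 7.630e-01 1.200e-03 3.000e-04] [ 0.32 -0.09 -0.72] 0.12
```

View pics/scene3.png

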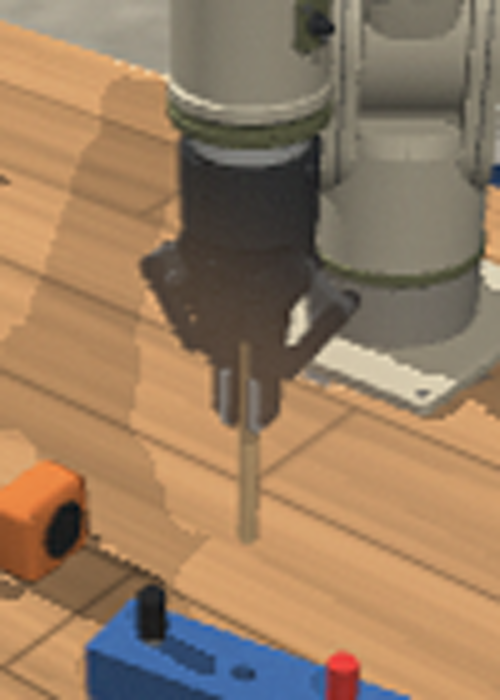

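Call:
send_rows(steps=[[[-0.01,0,-0.002],0],[[-0.035,0,-0.005],0],[[-0.07,-0.002,-0.01],0],[[-0.11,-0.003,-0.01],0],[[-0.15,-0.004,-0.01],0],[[-0.19,-0.005,-0.01],0],[[-0.23,-0.006,-0.01],0],[[-0.27,-0.007,-0.01],0]])

```text
clock: 6.25
position: [0.5328, -0.0365, 0.2455]
ee_rot: [0.647, 0.763, -0.001, -0.0]
ft_force: [0.6, -0.1, 0.7]
grip_width: 0.116
```

Call:
send_rows(steps=[[[-0.04,-0.001,0],0.02],[[-0.08,-0.002,0],0.04],[[-0.12,-0.003,0],0.07],[[-0.16,-0.005,0],0.1],[[-0.195,-0.006,0],0.13],[[-0.22,-0.007,0],0.15],[[-0.232,-0.007,0],0.166],[[-0.232,-0.007,0],0.166]])

```text
clock: 7.25
position: [0.5642, -0.2649, 0.2457]
ee_rot: [0.708, 0.706, -0.0, -0.0]
ft_force: [-0.1, 0.3, 0.2]
grip_width: 0.118
```

```bash
python3 snap.py 4 scene,160,60,300,200,5 top,420,170,540,270,6
```

```text
7.25 [ 0.5642 -0.2649  0.2457] [ 7.078e-01  7.064e-01 -4.000e-04 -4.000e-04] [-0.08  0.27  0.17] 0.118
```

View pics/scene4.png

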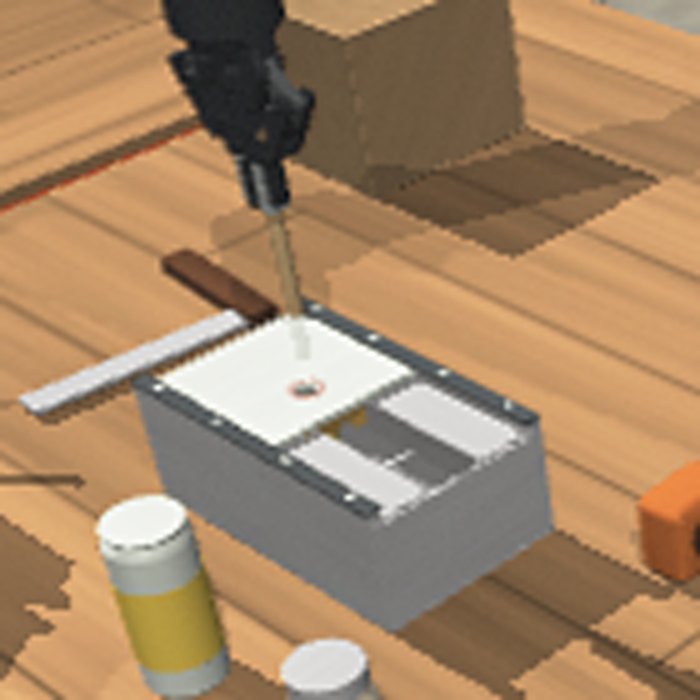

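View pics/top4.png

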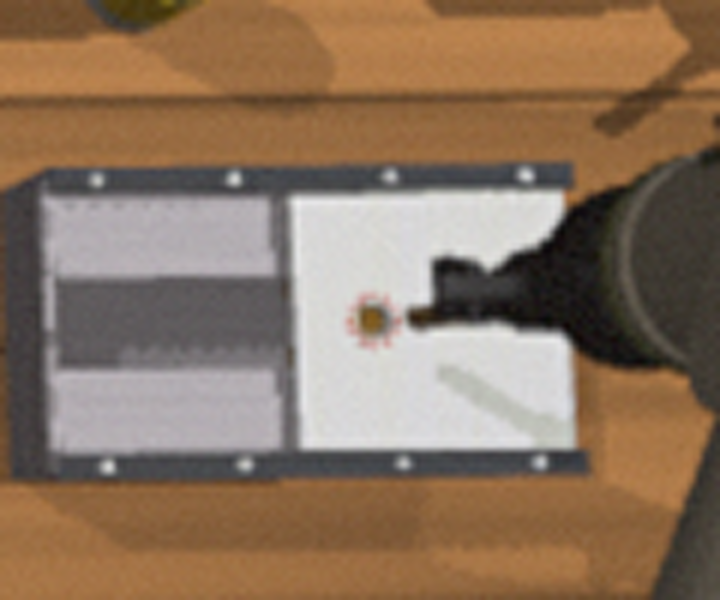

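```bash
python3 - <<'E'
from h import *
p,d,K,T=load("top",4); f=lambda x,y,z:np.round(onz(K,T,420+x/6-.42,170+y/6-.42,z),4)
print('top hole',f(372,320,.098),'tip',f(414,318,.159), 'pred px',(proj(K,T,(.5642,-.2649,.159))-[420,170]+.42)*6)
p,d,K,T=load("scene",4); f=lambda x,y,z:np.round(onz(K,T,160+x/5-.4,60+y/5-.4,z),4)
print('scene hole',f(306,388,.098),'tip',f(296,317,.159),'pred',(proj(K,T,(.5642,-.2649,.159))-[160,60]+.4)*5)
c=cv2.resize(p[105:145,205:240,::-1],None,fx=16,fy=16,interpolation=cv2.INTER_NEAREST); cv2.imwrite("pics/c5.png",c)
p,d,K,T=load("top",4)
c=cv2.resize(p[205:240,470:515,::-1],None,fx=16,fy=16,interpolation=cv2.INTER_NEAREST); cv2.imwrite("pics/c6.png",c)
E
```

```text
top hole [ 0.5653 -0.2685  0.098 ] tip [ 0.5626 -0.2652  0.159 ] pred px [413.13103585 314.66171434]
scene hole [ 0.5617 -0.2687  0.098 ] tip [ 0.5603 -0.263   0.159 ] pred [289.96888821 318.30281397]
```

View pics/c5.png

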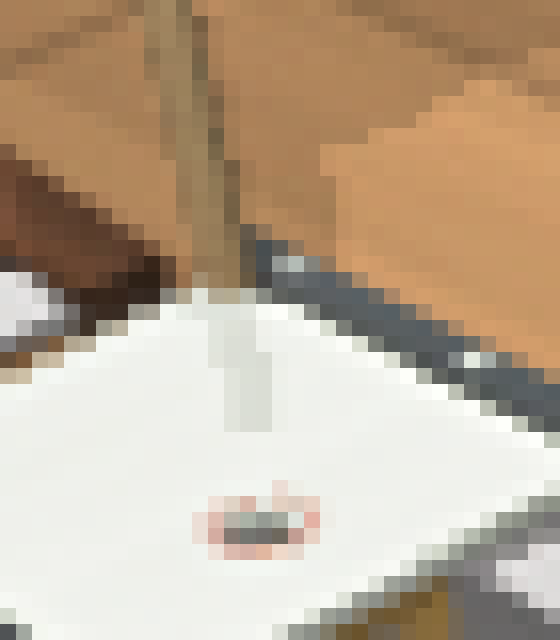

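View pics/c6.png

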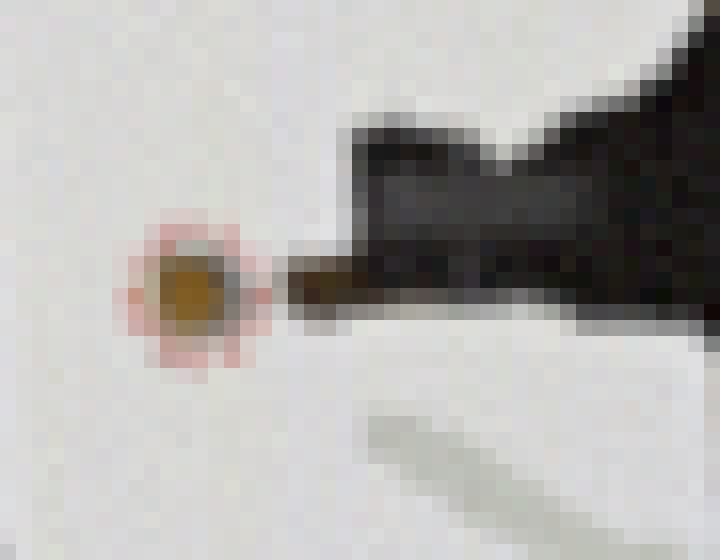

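```bash
python3 - <<'E'
from h import *
for n,h,t in (("top",(482.,223.),(489.56,222.6)),("scene",(220.5,137.1),(218.0,121.5))):
    p,d,K,T=load(n,4); H=onz(K,T,*h,.098); t=np.array([onz(K,T,*t,z) for z in (.157,.159,.161)])
    print(n,np.round(H,4),np.round(t,4),'delta',np.round((H-t)[:,:2],4))
E
```

```text
top [ 0.5651 -0.2698  0.098 ] [[ 0.5626 -0.2689  0.157 ]
 [ 0.5625 -0.2681  0.159 ]
 [ 0.5624 -0.2673  0.161 ]] delta [[ 0.0025 -0.0008]
 [ 0.0026 -0.0017]
 [ 0.0027 -0.0025]]
scene [ 0.5619 -0.2702  0.098 ] [[ 0.5535 -0.2769  0.157 ]
 [ 0.5554 -0.2738  0.159 ]
 [ 0.5574 -0.2707  0.161 ]] delta [[0.0085 0.0068]
 [0.0065 0.0037]
 [0.0045 0.0005]]
```

Call:
send_rows(steps=[[[-0.002,0.003,0.002],0],[[-0.002,0.003,0.008],0],[[-0.002,0.003,0.016],0],[[-0.002,0.003,0.026],0],[[-0.002,0.003,0.036],0],[[-0.002,0.003,0.043],0],[[-0.002,0.003,0.046],0],[[-0.002,0.003,0.047],0]])

```text
clock: 8.35
position: [0.5677, -0.2664, 0.1993]
ee_rot: [0.707, 0.707, 0.0, 0.0]
ft_force: [0.2, 0.0, 0.4]
grip_width: 0.118
```

```bash
python3 snap.py 5 scene,200,105,240,145,15 top,470,205,515,240,16
```

```text
8.35 [ 0.5677 -0.2664  0.1993] [0.7074 0.7068 0.     0.    ] [0.18 0.02 0.38] 0.118
```

View pics/scene5.png

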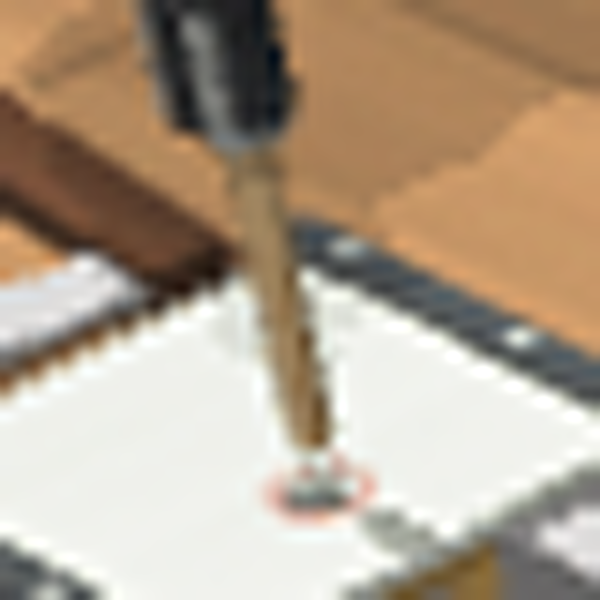

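View pics/top5.png

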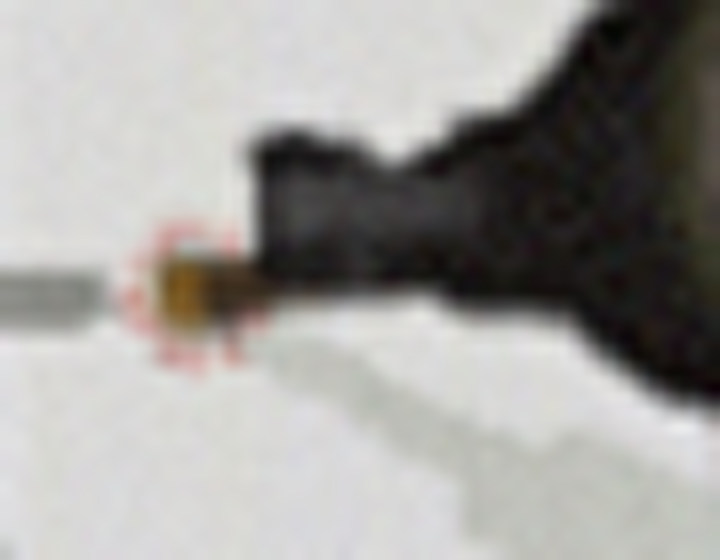

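```bash
cat > m.py <<'E'
from h import *
def m(k,z,hs,ts,ht,tt,so=(200,105,15),to=(470,205,16)):
    for n,o,h,t in (("scene",so,hs,ts),("top",to,ht,tt)):
        p,d,K,T=load(n,k); g=lambda q:(o[0]+q[0]/o[2]-.5,o[1]+q[1]/o[2]-.5)
        H=onz(K,T,*g(h),.098)
        for zz in (z-.002,z,z+.002): t_=onz(K,T,*g(t),zz); print(n,zz,np.round(H[:2],4),np.round(t_[:2],4),'delta mm',np.round((H-t_)[:2]*1000,1))
E
python3 -c "
from m import m
m(5,.113,(320,491),(311,431),(199,294),(236,293))"
```

```text
scene 0.111 [ 0.5617 -0.2684] [ 0.5573 -0.2736] delta mm [4.5 5.1]
scene 0.113 [ 0.5617 -0.2684] [ 0.5591 -0.2706] delta mm [2.6 2.2]
scene 0.115 [ 0.5617 -0.2684] [ 0.5609 -0.2677] delta mm [ 0.8 -0.7]
top 0.111 [ 0.5654 -0.2696] [ 0.5648 -0.2716] delta mm [0.6 2. ]
top 0.113 [ 0.5654 -0.2696] [ 0.5647 -0.2708] delta mm [0.8 1.2]
top 0.115 [ 0.5654 -0.2696] [ 0.5646 -0.27  ] delta mm [0.9 0.4]
```

Call:
send_rows(steps=[[[0.0005,0.001,0.001],0],[[0.0005,0.001,0.003],0],[[0.0005,0.001,0.005],0],[[0.0005,0.001,0.007],0],[[0.0005,0.001,0.009],0],[[0.0005,0.001,0.01],0],[[0.0005,0.001,0.01],0],[[0.0005,0.001,0.01],0]])

```text
clock: 9.45
position: [0.5688, -0.2659, 0.1893]
ee_rot: [0.707, 0.707, 0.0, 0.0]
ft_force: [0.7, 0.4, 0.2]
grip_width: 0.117
```

```bash
python3 snap.py 6 scene,200,105,240,145,15 top,470,205,515,240,16
```

```text
9.45 [ 0.5688 -0.2659  0.1893] [7.074e-01 7.068e-01 1.000e-04 0.000e+00] [0.71 0.41 0.24] 0.117
```

View pics/scene6.png

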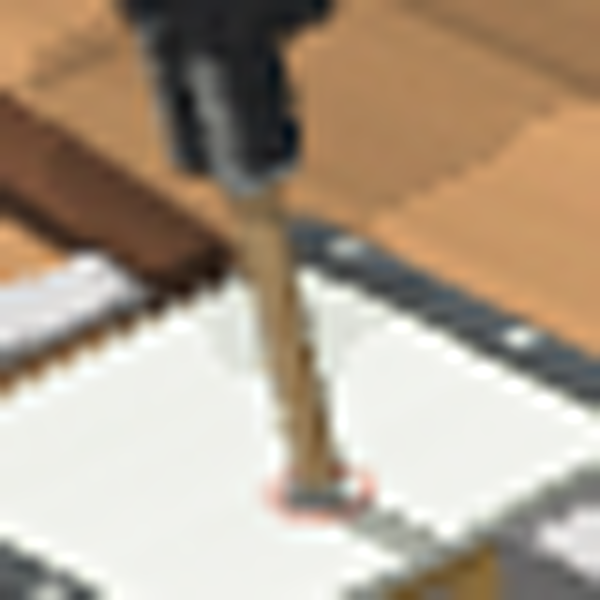

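View pics/top6.png

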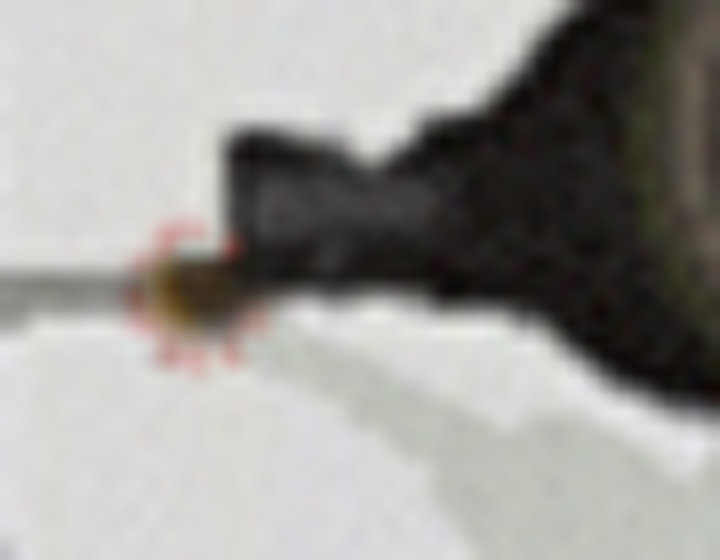

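```bash
python3 -c "
from m import m
m(6,.103,(320,491),(316,473),(199,294),(211,293))"
```

```text
scene 0.10099999999999999 [ 0.5617 -0.2684] [ 0.5598 -0.2715] delta mm [2.  3.1]
scene 0.103 [ 0.5617 -0.2684] [ 0.5616 -0.2687] delta mm [0.2 0.2]
scene 0.105 [ 0.5617 -0.2684] [ 0.5634 -0.2658] delta mm [-1.6 -2.7]
top 0.10099999999999999 [ 0.5654 -0.2696] [ 0.5654 -0.2707] delta mm [0.  1.1]
top 0.103 [ 0.5654 -0.2696] [ 0.5653 -0.27  ] delta mm [0.1 0.4]
top 0.105 [ 0.5654 -0.2696] [ 0.5652 -0.2692] delta mm [ 0.2 -0.4]
```

Both views put the dowel tip within 0.5 mm of the hole centre at tip height 0.103. I'm descending gently.

Call:
send_rows(steps=[[[0,0,0.001],0],[[0,0,0.002],0],[[0,0,0.004],0],[[0,0,0.005],0],[[0,0,0.007],0],[[0,0,0.008],0],[[0,0,0.009],0],[[0,0,0.01],0]])

```text
clock: 10.55
position: [0.5687, -0.2658, 0.1792]
ee_rot: [0.707, 0.707, 0.0, -0.0]
ft_force: [-0.2, -0.3, 0.5]
grip_width: 0.116
```

Call:
send_rows(steps=[[[0,0,0.0005],0],[[0,0,0.001],0],[[0,0,0.0015],0],[[0,0,0.002],0],[[0,0,0.0025],0],[[0,0,0.003],0],[[0,0,0.0035],0],[[0,0,0.004],0]])

```text
clock: 11.55
position: [0.5687, -0.2658, 0.1752]
ee_rot: [0.707, 0.707, 0.0, -0.0]
ft_force: [0.1, -0.2, 0.3]
grip_width: 0.116
```

Call:
send_rows(steps=[[[0,0,0.0005],0],[[0,0,0.001],0],[[0,0,0.0015],0],[[0,0,0.002],0],[[0,0,0.0025],0],[[0,0,0.003],0],[[0,0,0.0035],0],[[0,0,0.004],0]])

```text
clock: 12.55
position: [0.5688, -0.2659, 0.1714]
ee_rot: [0.707, 0.707, 0.0, 0.0]
ft_force: [-0.5, 1.0, 3.9]
grip_width: 0.118
```

Call:
send_rows(steps=[[[0,0,0.0005],0],[[0,0,0.001],0],[[0,0,0.0015],0],[[0,0,0.002],0],[[0,0,0.0025],0],[[0,0,0.003],0],[[0,0,0.003],0],[[0,0,0.003],0]])

```text
clock: 13.55
position: [0.5688, -0.2659, 0.1686]
ee_rot: [0.707, 0.707, 0.0, 0.0]
ft_force: [-0.6, 0.9, 6.4]
grip_width: 0.116
```

Call:
send_rows(steps=[[[0,0,0.0005],0],[[0,0,0.001],0],[[0,0,0.0015],0],[[0,0,0.002],0],[[0,0,0.0025],0],[[0,0,0.003],0],[[0,0,0.0035],0],[[0,0,0.004],0]])

```text
clock: 14.55
position: [0.569, -0.266, 0.165]
ee_rot: [0.707, 0.707, 0.0, 0.0]
ft_force: [-0.8, 0.8, 8.7]
grip_width: 0.119
```

Call:
send_rows(steps=[[[0,0,0.0005],0],[[0,0,0.001],0],[[0,0,0.0015],0],[[0,0,0.0018],0],[[0,0,0.0018],0],[[0,0,0.0018],0],[[0,0,0.0018],0],[[0,0,0.0018],0]])

```text
clock: 15.55
position: [0.569, -0.266, 0.1634]
ee_rot: [0.707, 0.707, 0.0, 0.0]
ft_force: [-1.1, 0.6, 10.6]
grip_width: 0.118
```

Call:
send_rows(steps=[[[0,0,0.0006],0],[[0.001,0,0.0006],0],[[0.002,0,0.0006],0],[[0.003,0,0.0006],0],[[0.004,0,0.0006],0],[[0.005,0,0.0006],0],[[0.006,0,0.0006],0],[[0.007,0,0.0006],0]])

```text
clock: 16.55
position: [0.5689, -0.2602, 0.1629]
ee_rot: [0.708, 0.707, -0.0, 0.001]
ft_force: [-0.8, -2.6, 8.8]
grip_width: 0.119
```

Call:
send_rows(steps=[[[0.001,0,0],0],[[0.002,0,0],0],[[0.003,0,0],0],[[0.004,0,0],0],[[0.005,0,0],0],[[0.006,0,0],0],[[0.007,0,0],0],[[0.008,0,0],0]])

```text
clock: 17.55
position: [0.569, -0.2522, 0.163]
ee_rot: [0.708, 0.707, -0.0, 0.001]
ft_force: [-1.5, -2.6, 9.1]
grip_width: 0.119
```

```bash
python3 snap.py 7 scene,170,90,290,190,6
```

```text
17.55 [ 0.569  -0.2522  0.163 ] [ 0.7077  0.7065 -0.      0.0012] [-1.45 -2.6   9.1 ] 0.119
```

View pics/scene7.png

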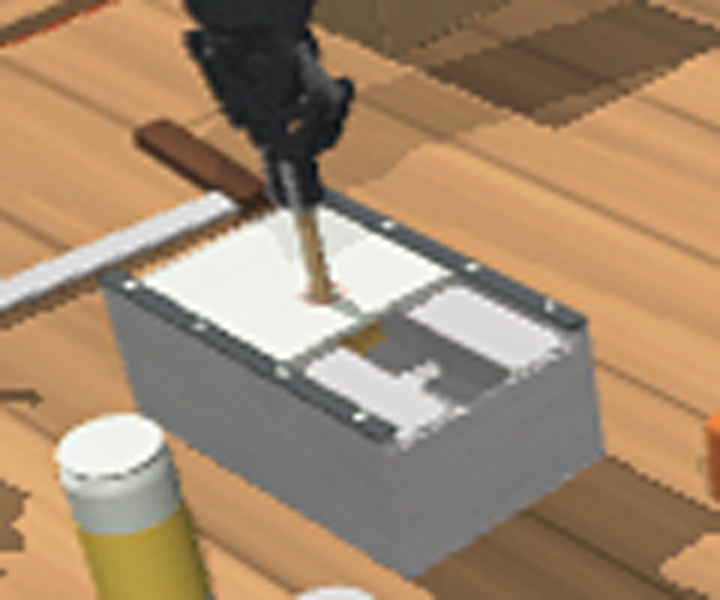

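Call:
send_rows(steps=[[[0.002,0,0],0],[[0.005,0,0],0],[[0.008,0,0],0],[[0.011,0,0],0],[[0.014,0,0],0],[[0.017,0,0],0],[[0.02,0,0],0],[[0.023,0,0],0]])

```text
clock: 18.6
position: [0.5689, -0.2291, 0.1629]
ee_rot: [0.708, 0.706, -0.0, 0.001]
ft_force: [-1.3, -3.3, 10.4]
grip_width: 0.118
```

Call:
send_rows(steps=[[[0.003,0,0],0],[[0.006,0,0],0],[[0.009,0,0],0],[[0.012,0,0],0],[[0.015,0,0],0],[[0.018,0,0],0],[[0.021,0,0],0],[[0.024,0,0],0]])

```text
clock: 19.6
position: [0.569, -0.205, 0.1629]
ee_rot: [0.708, 0.707, -0.0, 0.001]
ft_force: [-1.7, -2.2, 10.6]
grip_width: 0.116
```

Call:
send_rows(steps=[[[0,0,-0.002],0],[[0.003,0,-0.004],0],[[0.007,0,-0.006],0],[[0.011,0,-0.006],0],[[0.015,0,-0.006],0],[[0.019,0,-0.006],0],[[0.023,0,-0.006],0],[[0.027,0,-0.006],0]])

```text
clock: 20.6
position: [0.5689, -0.1778, 0.1684]
ee_rot: [0.708, 0.707, -0.0, 0.001]
ft_force: [-1.0, -2.4, 7.4]
grip_width: 0.118
```

Call:
send_rows(steps=[[[0.001,0,0],0],[[0.002,0,0],0],[[0.003,0,0],0],[[0.004,0,0],0],[[0.005,0,0],0],[[0.006,0,0],0],[[0.007,0,0],0],[[0.008,0,0],0]])

```text
clock: 21.6
position: [0.569, -0.1699, 0.1684]
ee_rot: [0.708, 0.707, -0.0, 0.001]
ft_force: [-1.0, -1.1, 7.3]
grip_width: 0.121
```

```bash
python3 snap.py 8 scene,170,90,290,190,6
```

```text
21.6 [ 0.569  -0.1699  0.1684] [ 7.076e-01  7.066e-01 -1.000e-04  8.000e-04] [-0.96 -1.09  7.29] 0.121
```

View pics/scene8.png

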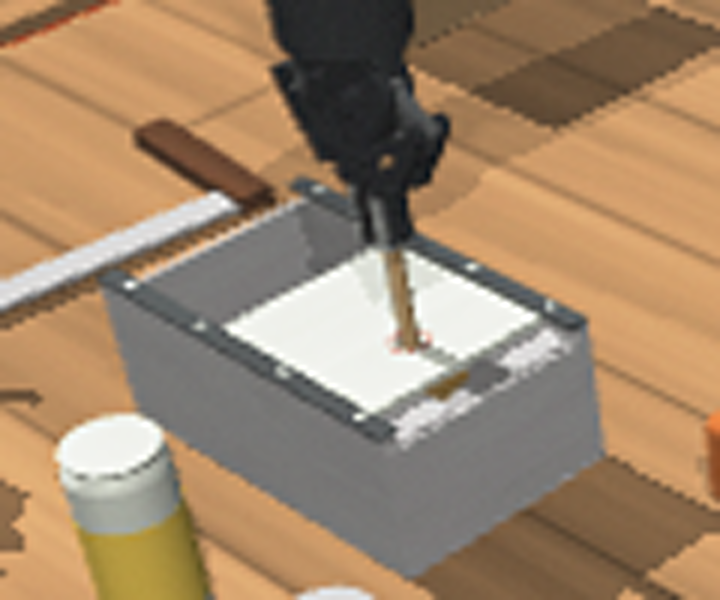

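Call:
send_rows(steps=[[[0.0005,0,0],0],[[0.001,0,0],0],[[0.0015,0,0],0],[[0.002,0,0],0],[[0.0025,0,0],0],[[0.003,0,0],0],[[0.0035,0,0],0],[[0.004,0,0],0]])

```text
clock: 22.65
position: [0.5689, -0.1659, 0.1684]
ee_rot: [0.708, 0.707, -0.0, 0.001]
ft_force: [-1.8, -1.9, 6.5]
grip_width: 0.115
```

Call:
send_rows(steps=[[[0.0003,0,0],0],[[0.0006,0,0],0],[[0.001,0,0],0],[[0.0013,0,0],0],[[0.0016,0,0],0],[[0.002,0,0],0],[[0.002,0,0],0],[[0.002,0,0],0]])

```text
clock: 23.65
position: [0.5689, -0.1648, 0.1685]
ee_rot: [0.708, 0.706, -0.0, 0.001]
ft_force: [-0.3, -4.1, 6.4]
grip_width: 0.12
```

```bash
python3 snap.py 9 top,400,170,540,270,5; python3 - <<'E'
from h import *
# hole ring position / lid rear-edge shift via top depth
for k in (0,9):
    p,d,K,T=load("top",k); P=cloud(d,K,T); hsv=cv2.cvtColor(p,cv2.COLOR_RGB2HSV)
    for r in (210,214,232,238):
        row=[u for u in range(425,520) if hsv[r,u,1]<40 and hsv[r,u,2]>190]; print(k,r,row[:1],row[-1:], len(row))
E
```

```text
23.65 [ 0.5689 -0.1648  0.1685] [ 7.079e-01  7.063e-01 -5.000e-04  1.200e-03] [-0.31 -4.1   6.43] 0.12
0 210 [469] [513] 45
0 214 [469] [513] 45
0 232 [470] [514] 45
0 238 [470] [514] 45
9 210 [437] [458] 22
9 214 [437] [452] 8
9 232 [437] [469] 29
9 238 [438] [470] 30
```

View pics/top9.png

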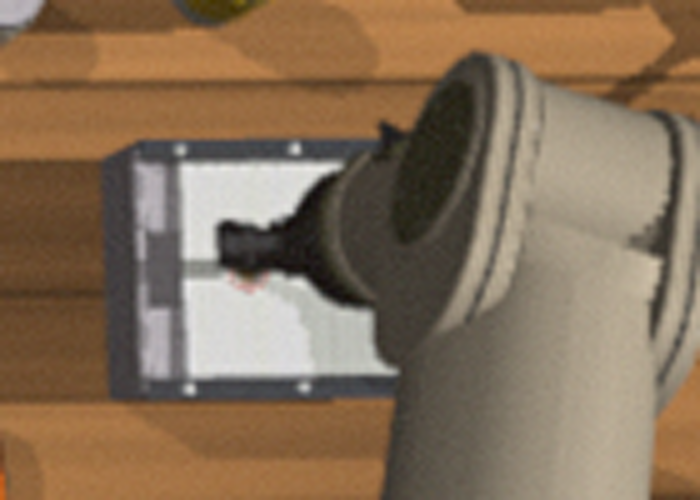

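Lid edge moved 32–33 px ≈ 99 mm, and the side force rose at the end stop, so it's fully open. I'll relieve the side load and lift out.

Call:
send_rows(steps=[[[-0.001,0,0],0],[[-0.002,0,0],0],[[-0.002,0,-0.003],0],[[-0.002,0,-0.008],0],[[-0.002,0,-0.016],0],[[-0.002,0,-0.03],0],[[-0.002,0,-0.05],0],[[-0.002,0,-0.075],0]])

```text
clock: 24.7
position: [0.5687, -0.1644, 0.244]
ee_rot: [0.707, 0.707, 0.0, -0.0]
ft_force: [0.5, -0.7, 0.3]
grip_width: 0.117
```

```bash
python3 snap.py 10 scene,170,60,290,190,5;
```

```text
24.7 [ 0.5687 -0.1644  0.244 ] [ 7.072e-01  7.070e-01  1.000e-04 -3.000e-04] [ 0.49 -0.74  0.28] 0.117
```

View pics/scene10.png

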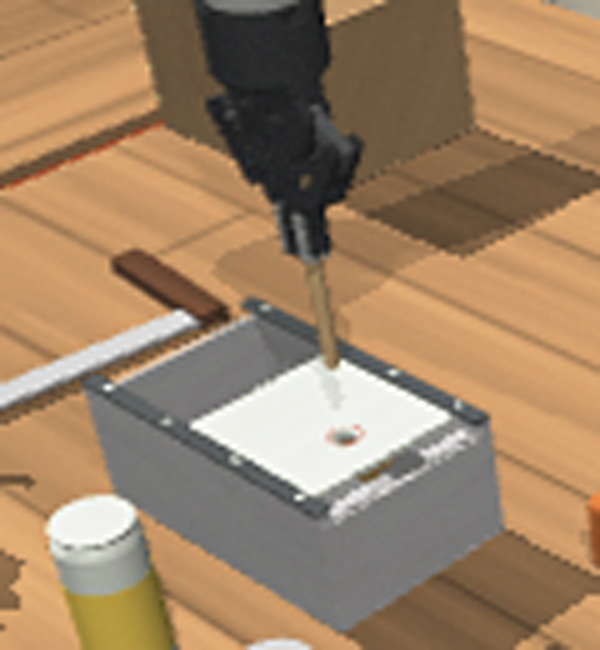

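Call:
send_rows(steps=[[[0.015,-0.003,0],0],[[0.05,-0.01,0],-0.02],[[0.1,-0.018,0],-0.05],[[0.155,-0.028,0],-0.08],[[0.21,-0.038,0],-0.1],[[0.265,-0.048,0],-0.13],[[0.315,-0.057,0],-0.15],[[0.35,-0.064,0],-0.166]])

```text
clock: 25.75
position: [0.5029, 0.1888, 0.2421]
ee_rot: [0.645, 0.764, -0.0, -0.001]
ft_force: [0.0, -0.4, -0.5]
grip_width: 0.116
```

Call:
send_rows(steps=[[[0.02,0,0],0],[[0.035,0,0],0],[[0.045,0,0],0],[[0.048,0,0],0],[[0.048,0,0],0],[[0.048,0,0],0],[[0.048,0,0],0],[[0.048,0,0],0]])

```text
clock: 26.75
position: [0.4973, 0.2323, 0.2429]
ee_rot: [0.646, 0.763, 0.0, -0.0]
ft_force: [0.2, 0.5, -0.1]
grip_width: 0.117
```

Call:
send_rows(steps=[[[0.001,-0.001,0.005],0],[[0.001,-0.001,0.02],0],[[0.001,-0.001,0.04],0],[[0.001,-0.001,0.06],0],[[0.001,-0.001,0.08],0],[[0.001,-0.001,0.095],0],[[0.001,-0.001,0.101],0],[[0.001,-0.001,0.101],0]])

```text
clock: 27.75
position: [0.4959, 0.2333, 0.1417]
ee_rot: [0.646, 0.763, -0.0, -0.0]
ft_force: [0.3, 0.4, 1.1]
grip_width: 0.121
```

```bash
python3 snap.py 11 scene,315,150,365,210,10 top,290,225,350,270,12
```

```text
27.75 [0.4959 0.2333 0.1417] [ 6.464e-01  7.630e-01 -2.000e-04 -1.000e-04] [0.25 0.39 1.07] 0.121
```

View pics/scene11.png

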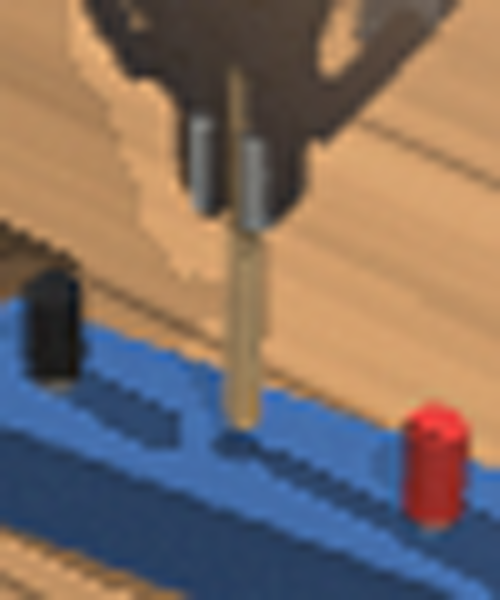

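View pics/top11.png

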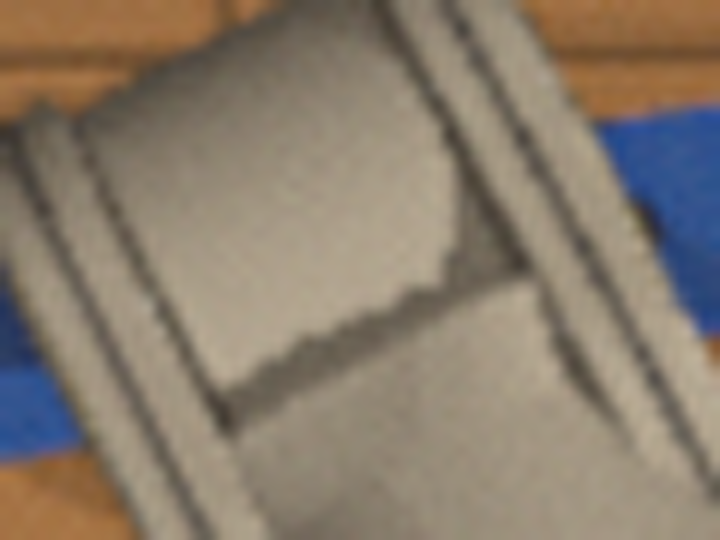

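```bash
python3 -c "
from h import *
p,d,K,T=load('scene',11)
g=lambda q:(315+q[0]/10-.5,150+q[1]/10-.5)
print(onz(K,T,*g((240,442)),.045))
for z in (.0534,.0554,.0574): print(onz(K,T,*g((243,420)),z))
p,d,K,T=load('scene',3)
cv2.imwrite('pics/c7.png',cv2.resize(p[180:210,315:365,::-1],None,fx=14,fy=14,interpolation=cv2.INTER_NEAREST))
"
```

```text
[0.48989624 0.231328   0.045     ]
[0.48843917 0.23131206 0.0534    ]
[0.4903033  0.23277293 0.0554    ]
[0.49216743 0.23423381 0.0574    ]
```

View pics/c7.png

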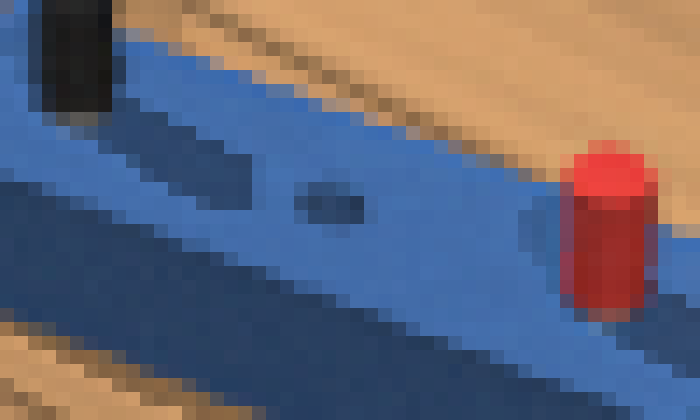

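```bash
python3 -c "
from h import *
# subpixel dowel axis: scanline profile using (R-B) contrast on rows, both before (k=1) and now (k=11)
for k,rows in ((1,(172,175,178,181,184,187,190,192)),(3,(150,154,158,162,165)),(11,(175,178,181,184,187,189,190,191))):
    p,d,K,T=load('scene',k)
    print(k)
    for r in rows: print(r,p[r,332:346].astype(int).sum(-1).tolist())
"
```

```text
1
172 [475, 479, 472, 466, 479, 395, 354, 380, 364, 456, 455, 434, 436, 439]
175 [494, 484, 480, 485, 493, 372, 347, 377, 355, 448, 465, 464, 471, 472]
178 [479, 482, 482, 483, 492, 369, 352, 382, 349, 464, 486, 490, 481, 471]
181 [427, 467, 483, 488, 497, 364, 350, 379, 333, 456, 479, 485, 488, 480]
184 [468, 461, 456, 387, 328, 317, 350, 374, 368, 470, 493, 484, 478, 474]
187 [350, 302, 289, 291, 290, 327, 355, 384, 358, 353, 323, 366, 432, 463]
190 [353, 349, 306, 294, 292, 331, 341, 377, 321, 350, 353, 352, 347, 351]
192 [224, 340, 356, 357, 306, 330, 350, 383, 322, 343, 352, 345, 345, 352]
3
150 [475, 471, 460, 446, 449, 424, 354, 377, 383, 375, 446, 464, 458, 459]
154 [449, 396, 358, 395, 450, 429, 347, 367, 379, 362, 384, 361, 398, 426]
158 [494, 495, 497, 498, 499, 448, 352, 369, 373, 342, 365, 365, 414, 450]
162 [457, 467, 462, 463, 474, 434, 350, 372, 365, 424, 491, 497, 490, 492]
165 [441, 451, 455, 454, 456, 394, 345, 365, 345, 381, 456, 473, 476, 487]
11
175 [486, 488, 484, 487, 493, 448, 359, 321, 355, 384, 454, 469, 471, 478]
178 [416, 410, 411, 412, 418, 400, 351, 382, 364, 388, 473, 495, 489, 472]
181 [371, 407, 414, 426, 425, 398, 346, 373, 356, 378, 471, 489, 486, 486]
184 [403, 453, 458, 390, 326, 345, 339, 376, 344, 472, 498, 491, 480, 476]
187 [352, 346, 304, 293, 285, 342, 348, 374, 368, 355, 321, 370, 439, 468]
189 [354, 351, 350, 306, 296, 335, 341, 370, 349, 368, 346, 366, 404, 363]
190 [356, 348, 347, 307, 290, 332, 347, 374, 345, 368, 353, 353, 353, 356]
191 [217, 333, 360, 357, 306, 313, 347, 374, 344, 364, 352, 356, 353, 359]
```

The dowel's columns (337–340) match its starting position in the socket to within about 0.3 px (about 1 mm), so I'm lowering.

Call:
send_rows(steps=[[[0,0,0.002],0],[[0,0,0.004],0],[[0,0,0.007],0],[[0,0,0.009],0],[[0,0,0.012],0],[[0,0,0.014],0],[[0,0,0.016],0],[[0,0,0.018],0]])

```text
clock: 28.85
position: [0.496, 0.2334, 0.1238]
ee_rot: [0.646, 0.763, 0.0, -0.0]
ft_force: [0.5, 0.1, -0.9]
grip_width: 0.12
```

Call:
send_rows(steps=[[[0,0,0.002],0],[[0,0,0.005],0],[[0,0,0.008],0],[[0,0,0.011],0],[[0,0,0.014],0],[[0,0,0.017],0],[[0,0,0.02],0],[[0,0,0.022],0]])

```text
clock: 29.85
position: [0.496, 0.2333, 0.1017]
ee_rot: [0.646, 0.763, -0.0, -0.0]
ft_force: [0.1, 0.2, -0.1]
grip_width: 0.116
```

Down with no load; about 5 mm remain.

Call:
send_rows(steps=[[[0,0,0.0007],0],[[0,0,0.0014],0],[[0,0,0.002],0],[[0,0,0.0027],0],[[0,0,0.0034],0],[[0,0,0.004],0],[[0,0,0.0045],0],[[0,0,0.005],0]])

```text
clock: 30.85
position: [0.496, 0.2334, 0.0969]
ee_rot: [0.646, 0.763, 0.0, -0.0]
ft_force: [0.1, -0.8, -0.1]
grip_width: 0.118
```

Call:
send_rows(steps=[[[0,0,0.0005],0],[[0,0,0.0005],0],[[0,0,0.0005],0],[[0,0,0.0005],0],[[0,0,0.0005],0],[[0,0,0.0005],0],[[0,0,0.0005],0],[[0,0,0.0005],0]], hand=0.6)

```text
clock: 31.85
position: [0.496, 0.2334, 0.0964]
ee_rot: [0.646, 0.763, 0.0, -0.0]
ft_force: [-0.2, -0.1, -0.1]
grip_width: 0.599
```

Call:
send_rows(steps=[[[0,0,-0.005],0],[[0,0,-0.015],0],[[0,0,-0.03],0],[[0,0,-0.05],0],[[0,0,-0.08],0],[[0,0,-0.11],0],[[0,0,-0.13],0],[[0,0,-0.14],0]])

```text
clock: 32.85
position: [0.4965, 0.2335, 0.2385]
ee_rot: [0.646, 0.763, 0.001, 0.0]
ft_force: [-0.9, 0.4, -0.4]
grip_width: 0.598
```

Call:
send_rows(steps=[[[0.02,-0.02,0],0],[[0.05,-0.04,0],0],[[0.08,-0.06,0],0],[[0.11,-0.08,0],0],[[0.14,-0.1,0],0],[[0.16,-0.11,0],0],[[0.17,-0.11,0],0],[[0.17,-0.11,0],0]])

```text
clock: 33.85
position: [0.3599, 0.3829, 0.2363]
ee_rot: [0.646, 0.763, -0.0, 0.0]
ft_force: [-0.3, -0.4, -0.9]
grip_width: 0.594
```

```bash
python3 snap.py 12 scene,170,90,390,220,3 top,270,180,530,290,3; python3 - <<'E'
from h import *
p,d,K,T=load("scene",12)
for r in (170,175,180,185,190,193): print(r,p[r,332:346].astype(int).sum(-1).tolist())
cv2.imwrite("pics/c8.png",cv2.resize(p[160:225,295:385,::-1],None,fx=8,fy=8,interpolation=cv2.INTER_CUBIC))
p,d,K,T=load("top",12);hsv=cv2.cvtColor(p,cv2.COLOR_RGB2HSV)
for r in (210,214,232,238):
    row=[u for u in range(425,520) if hsv[r,u,1]<40 and hsv[r,u,2]>190]; print(r,row[:1],row[-1:], len(row))
E
```

```text
33.85 [0.3599 0.3829 0.2363] [ 6.463e-01  7.631e-01 -1.000e-04  1.000e-04] [-0.31 -0.4  -0.94] 0.594
170 [466, 470, 478, 481, 484, 405, 343, 375, 362, 354, 437, 456, 464, 463]
175 [487, 481, 477, 480, 489, 406, 354, 376, 376, 450, 463, 463, 468, 475]
180 [483, 482, 487, 482, 487, 400, 357, 380, 364, 469, 487, 481, 475, 481]
185 [327, 403, 457, 462, 450, 363, 349, 380, 351, 442, 482, 485, 487, 481]
190 [349, 348, 347, 300, 289, 323, 348, 373, 339, 362, 349, 353, 348, 352]
193 [218, 327, 350, 348, 300, 300, 341, 374, 335, 350, 343, 352, 349, 345]
210 [437] [480] 44
214 [437] [480] 44
232 [437] [481] 45
238 [438] [481] 44
```

View pics/scene12.png

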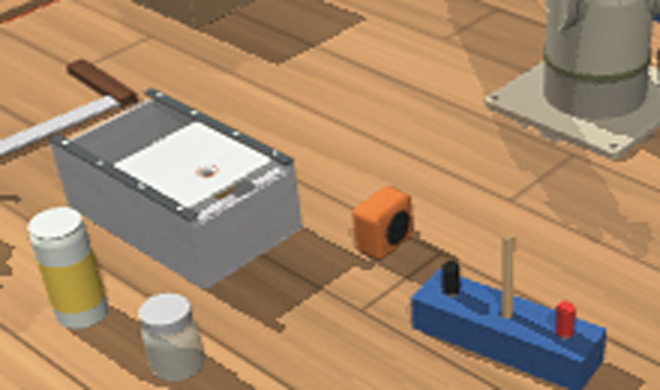

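View pics/top12.png

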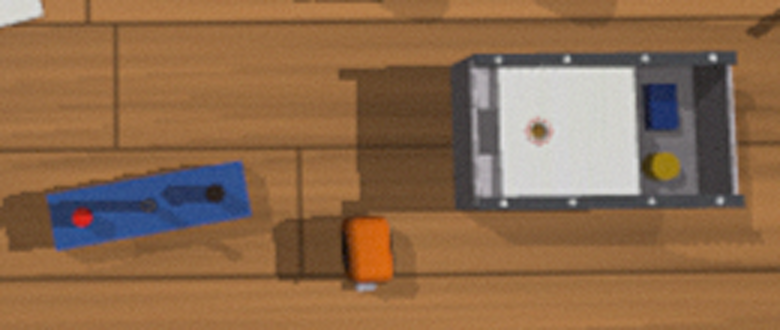

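View pics/c8.png

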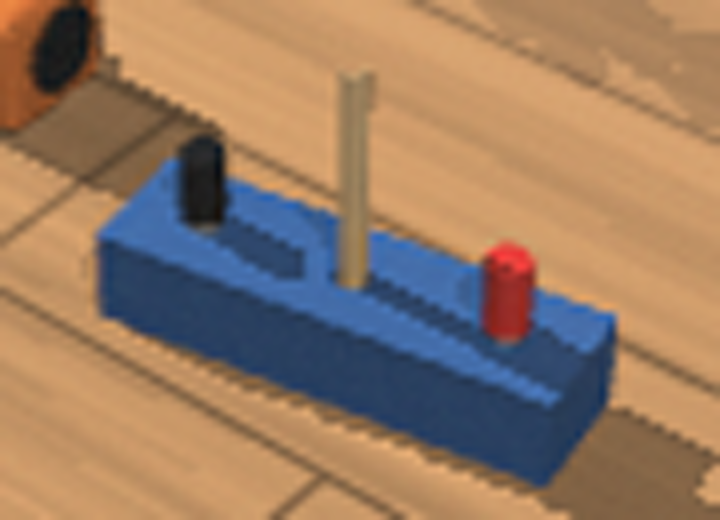

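The scene crop shows the dowel upright in the middle socket, with its top at crop row 75, as at the start. Both punches, the tape, jar and can are unmoved. In the top view the lid's edges moved 32.5 px, about 99 mm. Handing in.

```bash
python3 -c "
from workcell import manip
print(manip.hand_in(), manip.get_obs()['clock'])"
```

```text
the job is handed in; nothing more can be done
the job is handed in; nothing more can be done
```

I took the dowel from the middle socket of the stand nearest the robot and lowered it through the lid's hole. I felt the latch at about 3 N and pressed it roughly 9–10 mm, to about 10.6 N. With the dowel still in the hole I slid the lid to its end stop, then put the dowel back in its socket, released it and handed the job in. The hand-in reports no verdict.

**Last checks**
- **Lid:** open about 99 mm, from the lid's edge shift in the top view, give or take 1–2 mm.
- **Dowel:** upright in the middle socket, at its starting height and position to within about a pixel (roughly 3 mm). The gripper is clear of it.
- **Other things:** punches, tape, jar and can show no movement.
- **Forces:** at most about 11 N on the dowel at the readings taken after each move.
- **Time:** handed in about 34 s into the 72 s allowed.

**Disagreements:** the two cameras differed by up to 4 mm in absolute position. I aligned the dowel to the hole within each picture instead of trusting absolute coordinates. The dowel may have tilted slightly in the grip before it was put back, but it went into the socket without load.

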